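Test-twist the filter caps and set the loose one aside

ROBOT

A 6-joint arm with a two-finger parallel gripper is mounted at the origin on the work surface. World frame = base frame: x ahead of the robot, y to its left, z up, the work surface at z = 0. Lengths are in m, angles in rad, forces in N, time in s.
With the tool pointing down it reaches from about 0.225 to 0.875 m from the base axis. Payload 3.4 kg.
Tool frame: the origin (TCP) lies midway between the tips of the shut fingers; the grasp point (between the pads) lies 19 mm behind it; z points along the fingers, x is the direction in which the jaws open and shut, and the axes are right-handed (so a half turn about z gives the same grasp; the last joint's range is limited). The gripper opens to 85 mm and grips with 20 to 120 N. Pads are 22 mm wide; open, the fingers measure 114 mm over their backs; the gripper's body (76 mm by 85 mm) begins 54 mm behind the grasp point. The pads swing forward as they close: fully open they stand 13 mm farther back than shut.
Start: joints at [-1.313, 0.276, 1.505, -0, 1.361, -0.121], TCP at [0.213, -0.534, 0.231] pointing down, gripper open.
Joint ranges: [-2.89, 2.89], [-0.75, 2.08], [0.22, 2.7], [-1.18, 4.32], [0.11, 2.71], [-2.7, 2.7]. Speed limits (rad/s): [2.57, 2.57, 3.14, 3.14, 3.14, 3.14].

INTERFACE

Orientations are given as a unit quaternion [x, y, z, w].
In Python, from workcell import bot gives the robot as it stands.
- The arm moves only by the tool move_arm, never from a script. Its argument "commands" is a list of rows, each a list of 5 numbers: the shift along the world's x, y, z in m, then the turn about the world's z in rad, then the finger opening in m, from 0 to 0.0854. In form: [[x, y, z, spin, fingers], ...]. A call has 1 to 5 rows; each row is the pose to reach, as a shift and turn from the pose commanded when the call began; what a row does not reach only later rows make up. A row lasts 1/12 s, in which the tool goes at most 41.7 mm and 7.16 degrees, less where a joint would pass 70% of its speed; a pose out of reach is approached as far as the arm can. A call with a gripper value outside its range is refused whole. The fingers move at their own pace and stop on an object; the grip force is fixed at half the most. Time passes only in rows, so rows that repeat a pose let the fingers close. It gives the time, the measured TCP pose, the force and the opening at its end, in the units of the state.
- bot.get_state(): the state, without advancing time (a new reading comes with each control period).
- bot.snapshot(name): name is "side" or "top" or "wrist"; returns (picture, depth): 420x560x3 uint8, blue, green, red; 420x560 float32, m along the optical axis (not along the pixel's ray), 0 where there is no reading.
- bot.camera_info(name): a dict with "K" (3x3 intrinsics, pixels), "k1" (the pictures are not rectified: a ray, as slopes to the right and down, at radius r is drawn at 1 + k1 r^2 times it, then the intrinsics apply), "rvec" (rotation vector, rad) and "tvec" (3), from world to camera coordinates, as OpenCV has them. Camera axes: x right, y down, z forward; pixel columns grow to the right and rows downward; lengths in m; the calibration is good to about 2 mm. A picture is of the moment at which its call begins: read the wrist's pose just before it. camera_info takes no time and is no camera call; for the wrist camera it gives the pose at the moment of the call.
- bot.close_job(): hands the job in, once; it reports no verdict.
Trained networks look in the newest picture that a camera, given by its name, has taken for a name from the list of things; names that differ only in an ending like _2 or _b are one class to them, and where a whole thing is asked for, a point or a joint stands for the part that bears it (a point fixed in the world has none). Each returns a list of dicts, best first, with "score" (0 to 1); they miss things now and then, are a little off and sometimes report something else, mostly with a low value. They report only what shows in the picture. A call takes as long as a camera call. They do not tell look-alikes from the thing itself.
- bot.cut_out(camera, query): "region" (420x560 bool, what is visible of it).
- bot.place_of(camera, query): "at" ([x, y, z] in m, in world coordinates, good to about 4 mm: a listed point, or the origin of a listed thing).
The state is a dict: "time_s": time; "joints": joint angles; "qvel": joint speeds; "tau": joint torques, N m; "position": TCP position; "ee_rot": TCP orientation; "ft_force": force on the tool from outside, world axes, zero at the start; "wrist_torque": the same for the moment, N m; "finger_gap": finger opening in m.
Only numpy, scipy, OpenCV 4.12 (cv2) and the standard library are available. Lean on these libraries where they do the work, as an engineer would, in place of code of your own. Each camera call takes 0.05 s, during which the arm holds its last target. There are 200 camera calls.

TASK

One of the two bar-capped filter housings in the rack has a loose cap. Test-twist the caps anticlockwise by their bars, about an eighth of a turn, until you find the one that turns, and leave it turned. Then grip that housing by its square body, lift it out and set it down gently and upright in the aluminium tray, leaving the tight one standing in its pocket; lift out no housing whose cap you have not turned.

Things in the scene. Friction and masses are not known exactly. Their poses are not given: they have to be found in the camera images.
- housing_a_center (a point): filter housing A: plain aluminium block 50 x 50 x 80 mm tall, 400 g, black round screw cap on top; both look alike. It stands in a pocket of the rack. The point: centre of the block, 40 mm above its underside. The cap (44 mm across) covers 40 to 52 mm above the point, its grip bar 52 to 72 mm. z up; x, y normal to the block's sides; the two housings stand in a row along y.
- housing_b_center (a point): filter housing B: plain aluminium block 50 x 50 x 80 mm tall, 400 g, black round screw cap on top; both look alike. It stands in a pocket of the rack. The point: centre of the block, 40 mm above its underside. The cap (44 mm across) covers 40 to 52 mm above the point, its grip bar 52 to 72 mm. z up; x, y normal to the block's sides; the two housings stand in a row along y.
- cap_a (a joint): turn (rad) of housing A's black cap and its upright off-white grip bar, 34 mm long, 10 wide, 20 high. 0 at the start, bar along the housing's x; grows anticlockwise from above. A tight cap stops dead at 0.05; a loose one turns easily (0.04 N m) up to 1.3 and stays where left.
- cap_b (a joint): turn (rad) of housing B's black cap and its upright off-white grip bar, 34 mm long, 10 wide, 20 high. 0 at the start, bar along the housing's x; grows anticlockwise from above. A tight cap stops dead at 0.05; a loose one turns easily (0.04 N m) up to 1.3 and stays where left.
- rack: fixed grey rack block, 110 x 250 x 24 mm, with two square pockets 150 mm apart, 54 mm wide and 15 mm deep, which keep the housings from turning; pocket floors 9 mm above the bench. Origin: centre of its underside; y along its length, z up.
- tray_in (a point): fixed open aluminium tray, 170 x 170 mm outside, walls 4 mm thick and 30 mm high, floor 4 mm above the bench; empty. This point is the centre of its inner floor; x and y run along its sides, z up.
Mind the look-alikes: they are no part of the job. There is more than one size of the part that bears tray_in; the job needs the smaller.

How it is judged:
On the way, in this order (a step that is already met when the one before it is completed fails the run):
1. the loose cap has been found: it has turned by at least 20 degrees (value of joint any of cap_a, cap_b above 0.35 rad), for 0.1 s.
2. the housing is lowered into the tray while still held: its underside within 15 mm of the tray's floor before it is let go (((x of housing_a_center in the frame of tray_in between -0.055 and 0.055 m and y of housing_a_center in the frame of tray_in between -0.055 and 0.055 m and height (world z) of housing_a_center below 0.059 m and contact force between the fingers and housing_a above 0.5 N) or (x of housing_b_center in the frame of tray_in between -0.055 and 0.055 m and y of housing_b_center in the frame of tray_in between -0.055 and 0.055 m and height (world z) of housing_b_center below 0.059 m and contact force between the fingers and housing_b above 0.5 N))), for 0.1 s.
At the end, for the whole second after the job is handed in: The housing whose cap turned (by at least 20 degrees, and left so) stands upright (within 10 degrees) and at rest on the tray's floor, its centre within 55 mm of the tray's centre along each side; the tight-capped one stands in its pocket within 15 mm of where it was, upright within 10 degrees (((x of housing_a_center in the frame of tray_in between -0.055 and 0.055 m and y of housing_a_center in the frame of tray_in between -0.055 and 0.055 m and height (world z) of housing_a_center below 0.052 m and angle between each of housing_a_center, housing_b_center's own z axis and vertical below 0.17 rad and value of joint cap_a above 0.35 rad and linear speed of housing_a below 0.02 m/s and distance of housing_b_center from where it was at the start of the episode below 0.015 m) or (x of housing_b_center in the frame of tray_in between -0.055 and 0.055 m and y of housing_b_center in the frame of tray_in between -0.055 and 0.055 m and height (world z) of housing_b_center below 0.052 m and angle between each of housing_b_center, housing_a_center's own z axis and vertical below 0.17 rad and value of joint cap_b above 0.35 rad and linear speed of housing_b below 0.02 m/s and distance of housing_a_center from where it was at the start of the episode below 0.015 m))); the robot touches nothing.
It fails at once if a housing is lifted out of the rack (by 30 mm) whose cap has not been turned by 17 degrees ((height (world z) of housing_a_center above 0.079 m and value of joint cap_a below 0.3 rad) or (height (world z) of housing_b_center above 0.079 m and value of joint cap_b below 0.3 rad)).
It also fails if it takes over 64 s, if anything falls off the work surface, if the arm or the gripper's body presses on something with over 40 N, if the wrist force passes 120 N, or if a joint passes its speed limit or range.

## Working session

There is one attempt and no reset: what is moved stays moved. The work goes in short steps, Python scripts to look and compute and a tool call to move; the robot and the scene stay as the last step left them, time stands still between calls to the robot, and variables do not carry over. Pictures are saved under pics/ and viewed, about 8 in all and at most 12, crops included, and the job is handed in when it is done.

Besides the shell and the picture viewer there is one more tool, called after "Request:" as name([rows], argument=value, ...), one row to a line, values as JSON. move_arm: Moves the arm, as the interface text tells. Its arguments: {"type":"object","properties":{"commands":{"type":"array"}},"required":["commands"]}

```bash
mkdir -p pics
cat > h.py <<'E'
import numpy as np, cv2
from workcell import bot
def world(cam,depth,mask):
    i=bot.camera_info(cam);K=np.array(i["K"],float);R=cv2.Rodrigues(np.array(i["rvec"],float))[0];t=np.array(i["tvec"],float).ravel()
    v,u=np.nonzero(mask&(depth>0));z=depth[v,u]
    k=float(np.ravel(i["k1"])[0])
    p=cv2.undistortPoints(np.stack([u,v],1).astype(float)[:,None],K,np.array([k,0,0,0.]))[:,0]
    P=np.c_[p*z[:,None],z]
    return (P-t)@R,u,v
E
python3 - <<'E'
from h import *
s=bot.get_state();print(s)
for c in("top","side"):
    im,d=bot.snapshot(c);cv2.imwrite(f"pics/{c}1.png",im);np.save(f"{c}d.npy",d)
    for q in("housing_a_center","rack","tray_in","cap_a"):
        try:
            for r in bot.place_of(c,q):print(c,q,round(r["score"],2),np.round(r["at"],3))
        except Exception as e:print(c,q,e)
E
```

```text
{'time_s': 0.0, 'joints': array([-1.31299739e+00,  2.76606575e-01,  1.50614813e+00, -4.52381521e-06,
        1.36073310e+00, -1.20994744e-01]), 'qvel': array([-0.00090739, -0.00013163,  0.00094303,  0.00144972, -0.0009666 ,
        0.00018569]), 'tau': array([-2.04256437e-03, -4.16773081e+01, -2.45802695e+01, -8.90714127e-04,
        1.09642619e-02, -6.12952931e-06]), 'position': array([ 0.21249065, -0.53370729,  0.23042716]), 'ee_rot': array([ 8.27586726e-01, -5.61337075e-01, -7.15719982e-04, -6.21006986e-04]), 'ft_force': array([ 0.43101564, -0.65030115, -1.30659096]), 'wrist_torque': array([-0.00500382,  0.00812617,  0.05809454]), 'finger_gap': 0.08538335663429641}
top housing_a_center 0.81 [ 0.511 -0.335  0.048]
top rack 0.55 [ 0.512 -0.262 -0.002]
top tray_in 0.85 [0.311 0.259 0.005]
top tray_in 0.59 [ 0.56   0.079 -0.   ]
top cap_a it knows: housing_a_center, housing_b_center, rack, tray_in
side housing_a_center 0.91 [ 0.508 -0.341  0.049]
side rack 0.95 [ 0.517 -0.26  -0.003]
side tray_in 0.89 [0.308 0.26  0.006]
side tray_in 0.81 [0.559 0.076 0.006]
side cap_a it knows: housing_a_center, housing_b_center, rack, tray_in
```

View pics/top1.png

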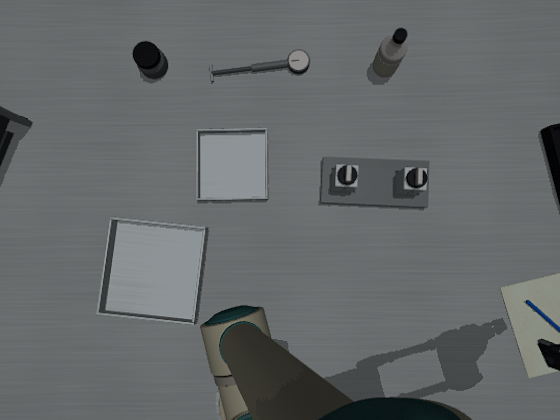

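View pics/side1.png

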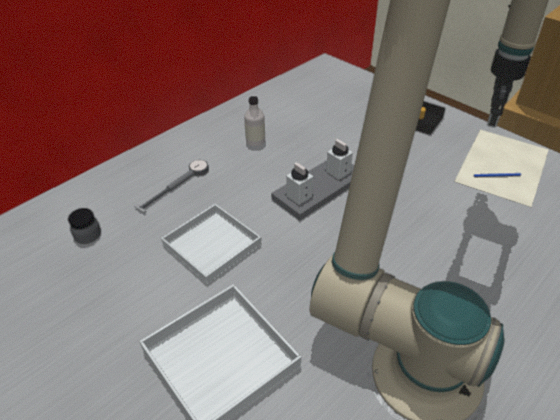

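Run:
```python
from h import *
d=np.load("topd.npy");P,u,v=world("top",d,np.ones_like(d,bool))
def rep(n,m):
    Q=P[m]
    if len(Q)<10:print(n,len(Q));return
    r=cv2.minAreaRect(Q[:,:2].astype(np.float32));print(n,len(Q),np.round(Q.mean(0),4),np.round(r[0],4),np.round(r[1],4),round(r[2],1),"uv",u[m].mean().round(),v[m].mean().round())
x,y,z=P.T
near=lambda cx,cy,r:(np.hypot(x-cx,y-cy)<r)
for cy in(-.34,-.19):
    rep("bar",near(.51,cy,.06)&(z>.112)&(z<.13))
    rep("cap",near(.51,cy,.06)&(z>.09)&(z<.107))
    rep("blk",near(.51,cy,.06)&(z>.08)&(z<.107))
rep("rack",near(.51,-.26,.16)&(z>.018)&(z<.03))
for c in((.31,.26),(.56,.077)):
    rep("rim",near(*c,.16)&(z>.024)&(z<.045));rep("floor",near(*c,.05)&(z<.015))
```

```text
bar 90 [ 0.5119 -0.3366  0.1187] [ 0.5122 -0.3371] [0.0107 0.0326] 88.2 uv 420.0 176.0
cap 236 [ 0.511  -0.3335  0.0989] [ 0.5127 -0.3374] [0.0426 0.0437] 81.6 uv 415.0 178.0
blk 428 [ 0.5099 -0.3321  0.0933] [ 0.5127 -0.3365] [0.0499 0.0494] 88.9 uv 414.0 179.0
bar 84 [ 0.5197 -0.1865  0.1193] [ 0.5196 -0.1867] [0.0092 0.0341] 89.8 uv 348.0 173.0
cap 244 [ 0.5185 -0.1857  0.0992] [ 0.5202 -0.1879] [0.0451 0.0454] 83.9 uv 346.0 175.0
blk 441 [ 0.5178 -0.1849  0.0936] [ 0.5202 -0.1862] [0.0503 0.0522] 88.6 uv 346.0 176.0
rack 3592 [ 0.5134 -0.2586  0.0224] [ 0.5163 -0.2623] [0.251  0.1127] 86.8 uv 373.0 182.0
rim 1319 [0.3022 0.2696 0.035 ] [0.3114 0.2606] [0.2277 0.2259] 83.6 uv 147.0 275.0
floor 1369 [0.3098 0.2602 0.0031] [0.31   0.2605] [0.0987 0.0983] 10.4 uv 156.0 270.0
rim 514 [0.5637 0.0805 0.028 ] [0.5618 0.0767] [0.1727 0.1694] 0.3 uv 230.0 163.0
floor 1298 [0.5601 0.077  0.0023] [0.5601 0.0771] [0.0985 0.0983] 10.8 uv 233.0 166.0
```

The top view shows the housings at about (347,176) and (416,180), each with its bar. There are two trays: the small one at (232,165) measures 170 mm, and the large look-alike at (155,270) measures 228 mm. I choose the small tray, centre (0.561, 0.077). The black knob jar (150,60) and the bottle (390,55) are not housings.

First I'll approach the far housing (y ≈ -0.337).

Request:
move_arm([
  [0.15,0.098,0,-0.43,0.0854],
  [0.15,0.098,0,-0.43,0.0854],
  [0.15,0.098,0,-0.43,0.0854],
  [0.15,0.098,0,-0.43,0.0854],
  [0.15,0.098,0,-0.43,0.0854],
])

```text
time_s: 0.82
position: [0.3658, -0.4336, 0.2315]
ee_rot: [-0.688, 0.725, -0.0, 0.001]
ft_force: [-0.0, -0.5, 0.2]
finger_gap: 0.0852
```

Request:
move_arm([
  [0.15,0.099,0,0,0.05],
  [0.15,0.099,0,0,0.05],
  [0.15,0.099,0,0,0.05],
  [0.15,0.099,0,0,0.05],
  [0.15,0.099,0,0,0.05],
])

```text
time_s: 1.23
position: [0.5172, -0.3336, 0.2312]
ee_rot: [-0.69, 0.724, -0.0, 0.002]
ft_force: [0.5, -0.7, 0.0]
finger_gap: 0.0501
```

```bash
cat >> h.py <<'E'
def st():
    s=bot.get_state();q=s["ee_rot"];yaw=np.arctan2(2*q[0]*q[1],q[0]**2-q[1]**2)
    print("t",round(s["time_s"],2),"p",np.round(s["position"],4),"yaw",round(yaw,3),"F",np.round(s["ft_force"],1),"M",np.round(s["wrist_torque"],3),"gap",round(s["finger_gap"],4),"j6",round(s["joints"][5],2));return s
def bars(cam,d,cs,ztop=.121):
    P,u,v=world(cam,d,np.ones_like(d,bool));x,y,z=P.T
    for c in cs:
        m=(np.hypot(x-c[0],y-c[1])<.03)&(z>ztop-.01)&(z<ztop+.008)
        if m.sum()>20:
            Q=P[m];r=cv2.minAreaRect(Q[:,:2].astype(np.float32));e=np.linalg.eigh(np.cov(Q[:,:2].T))[1][:,1]
            print(cam,"bar",np.round(r[0],4),np.round(r[1],4),"ztop",np.round(np.median(Q[:,2]),4),"dir deg",np.round(np.degrees(np.arctan2(e[1],e[0]))%180,1))
E
python3 - <<'E'
from h import *
st();i=bot.camera_info("wrist");im,d=bot.snapshot("wrist");cv2.imwrite("pics/w1.png",im)
bars("wrist",d,[(.5125,-.337),(.52,-.187)])
E
```

```text
t 1.23 p [ 0.5172 -0.3336  0.2312] yaw -1.618 F [ 0.5 -0.7  0. ] M [-0.029  0.025 -0.036] gap 0.0501 j6 0.93
wrist bar [ 0.5116 -0.3385] [0.0094 0.0331] ztop 0.1198 dir deg 177.6
wrist bar [ 0.5196 -0.1884] [0.0107 0.0341] ztop 0.1196 dir deg 177.1
```

View pics/w1.png

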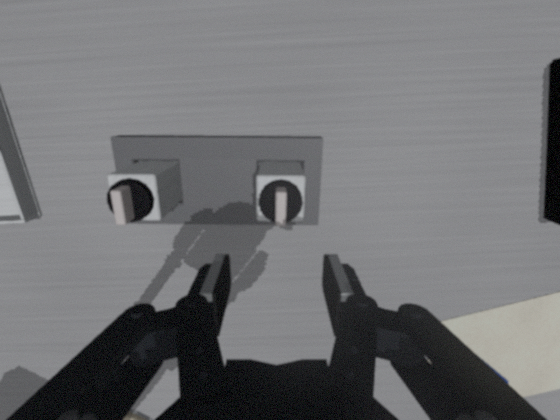

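Wrist view: the two bar-capped housings are at (135,200) and (280,200), both in the rack with their bars along its x. I'll descend on the far one, at (280,200).

Request:
move_arm([
  [-0.001,-0.001,-0.035,0,0.04],
  [-0.001,-0.001,-0.07,0,0.04],
  [-0.001,-0.001,-0.09,0,0.04],
  [-0.001,-0.001,-0.09,0,0.04],
  [-0.001,-0.001,-0.09,0,0.04],
])

```text
time_s: 1.7
position: [0.5105, -0.3385, 0.1406]
ee_rot: [-0.689, 0.725, 0.001, -0.0]
ft_force: [0.6, -0.1, 1.4]
finger_gap: 0.04
```

Run:
```python
from h import *
st()
```

```text
t 1.7 p [ 0.5105 -0.3385  0.1406] yaw -1.623 F [ 0.6 -0.1  1.4] M [-0.016 -0.053  0.056] gap 0.04 j6 0.92
```

Aligned. I'll go down to TCP z ≈ 0.105 and close.

Request:
move_arm([
  [0.001,0.0,-0.02,0,0.04],
  [0.001,0.0,-0.035,0,0.04],
  [0.001,0.0,-0.035,0,0.04],
  [0.001,0.0,-0.035,0,0.0],
  [0.001,0.0,-0.035,0,0.0],
])

```text
time_s: 2.12
position: [0.5136, -0.3395, 0.1085]
ee_rot: [-0.689, 0.725, -0.002, 0.0]
ft_force: [-0.2, 0.4, -0.1]
finger_gap: 0.0166
```

Request:
move_arm([
  [0,0,0,0,0],
  [0,0,0,0,0],
  [0,0,0,0,0],
])

```text
time_s: 2.37
position: [0.5137, -0.3384, 0.1085]
ee_rot: [-0.689, 0.725, -0.001, 0.001]
ft_force: [1.3, 3.1, 6.4]
finger_gap: 0.0081
```

Run:
```python
from h import *
st()
```

```text
t 2.37 p [ 0.5137 -0.3384  0.1085] yaw -1.622 F [1.3 3.1 6.4] M [ 0.477  0.072 -0.084] gap 0.0081 j6 0.93
```

Request:
move_arm([
  [0,0,0.001,0.05,0],
  [0,0,0.001,0.1,0],
  [0,0,0.001,0.15,0],
  [0,0,0.001,0.15,0],
])

```text
time_s: 2.7
position: [0.5129, -0.3382, 0.1084]
ee_rot: [0.742, -0.671, 0.001, -0.0]
ft_force: [-1.9, 1.4, 4.1]
finger_gap: 0.0083
```

Run:
```python
from h import *
st()
```

```text
t 2.7 p [ 0.5129 -0.3382  0.1084] yaw -1.471 F [-1.9  1.4  4.1] M [0.307 0.076 0.021] gap 0.0083 j6 0.77
```

The torque stays low, so it appears to turn. I'll carry on to about 0.65 rad, then verify by looking.

Request:
move_arm([
  [0,0,0,0.1,0],
  [0,0,0,0.2,0],
  [0,0,0,0.3,0],
  [0,0,0,0.4,0],
  [0,0,0,0.5,0],
])

```text
time_s: 3.12
position: [0.5127, -0.3375, 0.1086]
ee_rot: [0.885, -0.466, 0.0, -0.001]
ft_force: [-1.1, 3.9, 5.5]
finger_gap: 0.0085
```

Run:
```python
from h import *
st()
```

```text
t 3.12 p [ 0.5127 -0.3375  0.1086] yaw -0.969 F [-1.1  3.9  5.5] M [ 0.794  0.144 -0.093] gap 0.0085 j6 0.27
```

Request:
move_arm([
  [0,0,0,0,0],
  [0,0,0,0,0.04],
  [0,0,0,0,0.04],
  [0,0,0,0,0.04],
  [0,0,0,0,0.04],
])

```text
time_s: 3.53
position: [0.5127, -0.3386, 0.1073]
ee_rot: [0.884, -0.467, 0.0, 0.0]
ft_force: [0.9, -0.2, 0.0]
finger_gap: 0.0399
```

Request:
move_arm([
  [0,0,0.03,0,0.06],
  [0,0,0.07,0,0.0854],
  [0,0,0.1,0,0.0854],
  [0,0,0.1,0,0.0854],
  [0,0,0.1,0,0.0854],
])

```text
time_s: 3.95
position: [0.5137, -0.3393, 0.2095]
ee_rot: [0.884, -0.467, 0.003, 0.001]
ft_force: [0.9, 1.1, -0.4]
finger_gap: 0.0855
```

Run:
```python
from h import *
st();im,d=bot.snapshot("wrist");cv2.imwrite("pics/w2.png",im)
bars("wrist",d,[(.5125,-.338),(.52,-.187)])
P,u,v=world("wrist",d,np.ones_like(d,bool));x,y,z=P.T
m=(np.hypot(x-.5125,y+.338)<.045)&(z>.083)&(z<.094)
print(cv2.minAreaRect(P[m][:,:2].astype(np.float32)),np.median(z[m]))
```

```text
t 3.95 p [ 0.5137 -0.3393  0.2095] yaw -0.972 F [ 0.9  1.1 -0.4] M [-0.004 -0.     0.009] gap 0.0855 j6 0.28
wrist bar [ 0.5092 -0.3368] [0.0333 0.0094] ztop 0.1179 dir deg 34.8
wrist bar [ 0.5182 -0.1876] [0.0108 0.0343] ztop 0.1184 dir deg 177.0
((0.5091283917427063, -0.3373074531555176), (0.050044089555740356, 0.049870897084474564), 89.19702911376953) 0.08596272675671762
```

View pics/w2.png

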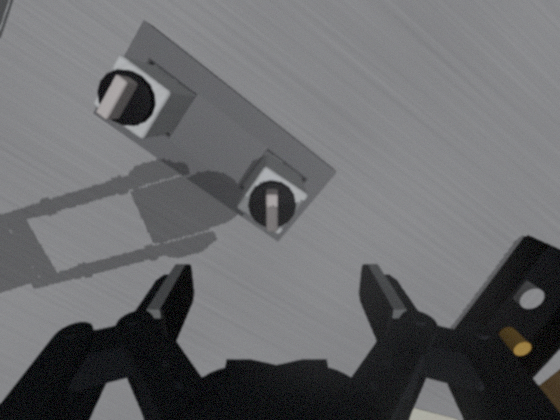

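The far housing's bar (272,205) now lies at 34.8° and its block has not turned, so this is the loose one. The other bar is still at 177°. I'll turn back, lower over the body and grip.

Request:
move_arm([
  [-0.001,0.001,0,-0.12,0.0854],
  [-0.001,0.001,0,-0.24,0.0854],
  [-0.001,0.001,0,-0.36,0.0854],
  [-0.001,0.001,0,-0.48,0.0854],
  [-0.001,0.001,0,-0.6,0.0854],
])

```text
time_s: 4.42
position: [0.5106, -0.3365, 0.2048]
ee_rot: [-0.705, 0.71, 0.002, -0.0]
ft_force: [-0.2, 0.3, 0.9]
finger_gap: 0.0856
```

Request:
move_arm([
  [0,0,-0.03,-0.05,0.0854],
  [0,0,-0.06,-0.05,0.0854],
  [0,0,-0.08,-0.05,0.0854],
  [0,0,-0.08,-0.05,0.0854],
])

```text
time_s: 4.75
position: [0.5077, -0.3342, 0.1205]
ee_rot: [-0.689, 0.725, 0.007, -0.001]
ft_force: [-0.4, 0.9, -0.7]
finger_gap: 0.0855
```

Run:
```python
from h import *
st()
```

```text
t 4.75 p [ 0.5077 -0.3342  0.1205] yaw -1.622 F [-0.4  0.9 -0.7] M [-0.023 -0.004 -0.019] gap 0.0855 j6 0.93
```

Request:
move_arm([
  [0,0,0,0,0.0854],
  [0,0,0,0,0.0854],
])

```text
time_s: 4.92
position: [0.5119, -0.3376, 0.1274]
ee_rot: [-0.689, 0.725, -0.0, -0.0]
ft_force: [-0.1, 0.4, 0.8]
finger_gap: 0.0856
```

Request:
move_arm([
  [0,0,-0.025,0,0.0854],
  [0,0,-0.05,0,0.0854],
  [0,0,-0.065,0,0.0854],
  [0,0,-0.072,0,0.0854],
  [0,0,-0.072,0,0.0854],
])

```text
time_s: 5.33
position: [0.5115, -0.3372, 0.0549]
ee_rot: [-0.689, 0.725, 0.0, -0.0]
ft_force: [-0.2, 0.5, 0.0]
finger_gap: 0.0856
```

Request:
move_arm([
  [0,0,0,0,0.03],
  [0,0,0,0,0.03],
  [0,0,0,0,0.03],
  [0,0,0,0,0.03],
  [0,0,0,0,0.03],
])

```text
time_s: 5.75
position: [0.5129, -0.338, 0.0573]
ee_rot: [-0.689, 0.725, -0.002, 0.0]
ft_force: [0.0, 0.4, 6.7]
finger_gap: 0.0497
```

Run:
```python
from h import *
st()
```

```text
t 5.75 p [ 0.5129 -0.338   0.0573] yaw -1.622 F [0.  0.4 6.7] M [ 0.002  0.013 -0.01 ] gap 0.0497 j6 0.93
```

Request:
move_arm([
  [0,0,0.02,0,0.03],
  [0,0,0.05,0,0.03],
  [0,0,0.085,0,0.03],
  [0,0,0.12,0,0.03],
  [0,0,0.15,0,0.03],
])

```text
time_s: 6.17
position: [0.5113, -0.337, 0.2068]
ee_rot: [-0.689, 0.725, 0.0, -0.0]
ft_force: [0.5, -1.1, -4.4]
finger_gap: 0.0493
```

Request:
move_arm([
  [0,0,0.01,0,0.03],
  [0.01,0.03,0.01,0,0.03],
  [0.015,0.065,0.01,0,0.03],
  [0.02,0.1,0.01,0,0.03],
  [0.024,0.135,0.01,0,0.03],
])

```text
time_s: 6.58
position: [0.5346, -0.2005, 0.2132]
ee_rot: [-0.688, 0.725, 0.002, -0.001]
ft_force: [1.2, 0.4, -4.4]
finger_gap: 0.0493
```

Request:
move_arm([
  [0.004,0.035,0,0,0.03],
  [0.01,0.07,0,0,0.03],
  [0.014,0.105,0,0,0.03],
  [0.018,0.14,0,0,0.03],
  [0.02,0.175,0,0,0.03],
])

```text
time_s: 7.0
position: [0.5547, -0.0254, 0.2133]
ee_rot: [-0.689, 0.725, 0.001, -0.001]
ft_force: [0.3, 0.1, -4.3]
finger_gap: 0.0493
```

Request:
move_arm([
  [0.004,0.035,0,0,0.03],
  [0.004,0.07,0,0,0.03],
  [0.004,0.095,0,0,0.03],
  [0.004,0.105,0,0,0.03],
  [0.004,0.105,0,0,0.03],
])

```text
time_s: 7.42
position: [0.5583, 0.0802, 0.2136]
ee_rot: [-0.69, 0.724, 0.001, -0.001]
ft_force: [0.2, -1.4, -5.6]
finger_gap: 0.0492
```

Run:
```python
from h import *
st();im,d=bot.snapshot("side");cv2.imwrite("pics/s2.png",im)
```

```text
t 7.42 p [0.5583 0.0802 0.2136] yaw -1.619 F [ 0.2 -1.4 -5.6] M [-0.073  0.022  0.029] gap 0.0492 j6 1.64
```

View pics/s2.png

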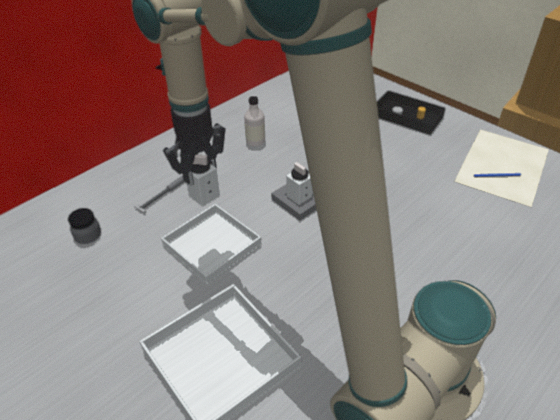

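The housing is held upright at (205,180), above the small tray (212,240). The tight one still stands in the rack. I'll lower it.

Request:
move_arm([
  [0.001,-0.002,-0.03,0,0.03],
  [0.001,-0.002,-0.06,0,0.03],
  [0.001,-0.002,-0.09,0,0.03],
  [0.001,-0.002,-0.12,0,0.03],
  [0.001,-0.002,-0.135,0,0.03],
])

```text
time_s: 7.88
position: [0.5577, 0.0735, 0.0761]
ee_rot: [-0.688, 0.725, 0.002, -0.003]
ft_force: [-1.2, -0.2, -4.8]
finger_gap: 0.0492
```

Request:
move_arm([
  [0,0,-0.006,0,0.03],
  [0,0,-0.012,0,0.03],
  [0,0,-0.017,0,0.03],
  [0,0,-0.02,0,0.03],
  [0,0,-0.02,0,0.03],
])

```text
time_s: 8.3
position: [0.5611, 0.0754, 0.0607]
ee_rot: [-0.689, 0.725, -0.0, 0.0]
ft_force: [0.7, -0.1, -5.3]
finger_gap: 0.049
```

Run:
```python
from h import *
st()
```

```text
t 8.3 p [0.5611 0.0754 0.0607] yaw -1.622 F [ 0.7 -0.1 -5.3] M [ 0.018  0.063 -0.095] gap 0.049 j6 1.63
```

Request:
move_arm([
  [0,0,-0.002,0,0.03],
  [0,0,-0.004,0,0.03],
  [0,0,-0.006,0,0.03],
  [0,0,-0.006,0,0.03],
  [0,0,-0.006,0,0.03],
])

```text
time_s: 8.72
position: [0.5606, 0.0758, 0.0544]
ee_rot: [-0.689, 0.725, -0.0, -0.0]
ft_force: [-0.3, -0.3, -4.8]
finger_gap: 0.0492
```

Request:
move_arm([
  [0,0,-0.001,0,0.03],
  [0,0,-0.002,0,0.03],
  [0,0,-0.002,0,0.03],
])

```text
time_s: 8.97
position: [0.5608, 0.0758, 0.0524]
ee_rot: [-0.689, 0.725, -0.0, 0.0]
ft_force: [-0.1, -0.3, -3.9]
finger_gap: 0.0491
```

Request:
move_arm([
  [0,0,-0.001,0,0.03],
  [0,0,-0.0015,0,0.03],
  [0,0,-0.002,0,0.03],
  [0,0,-0.002,0,0.03],
])

```text
time_s: 9.3
position: [0.5609, 0.0758, 0.0523]
ee_rot: [-0.689, 0.725, -0.0, 0.0]
ft_force: [-2.9, -0.1, 9.0]
finger_gap: 0.0495
```

It touches the tray floor (+9 N). Releasing and backing off.

Request:
move_arm([
  [0,0,0.001,0,0.03],
  [0,0,0.001,0,0.0854],
  [0,0,0.001,0,0.0854],
  [0,0,0.001,0,0.0854],
  [0,0,0.001,0,0.0854],
])

```text
time_s: 9.72
position: [0.561, 0.0757, 0.0514]
ee_rot: [-0.689, 0.725, -0.0, 0.0]
ft_force: [0.7, 0.3, 0.4]
finger_gap: 0.0854
```

Request:
move_arm([
  [0,0,0.02,0,0.0854],
  [0,0,0.05,0,0.0854],
  [0,0,0.085,0,0.0854],
  [0,0,0.12,0,0.0854],
  [0,0,0.15,0,0.0854],
])

```text
time_s: 10.13
position: [0.561, 0.0757, 0.2036]
ee_rot: [-0.689, 0.725, -0.001, 0.001]
ft_force: [0.3, 0.9, -0.1]
finger_gap: 0.0852
```

Request:
move_arm([
  [-0.04,0,0.02,0,0.0854],
  [-0.08,0,0.02,0,0.0854],
  [-0.11,0,0.02,0,0.0854],
  [-0.14,0,0.02,0,0.0854],
  [-0.14,0,0.02,0,0.0854],
])

```text
time_s: 10.55
position: [0.414, 0.0759, 0.2211]
ee_rot: [-0.689, 0.725, 0.002, -0.002]
ft_force: [-0.3, 0.6, -0.1]
finger_gap: 0.0856
```

Run:
```python
from h import *
st()
ims=[]
for c in("top","wrist"):
    im,d=bot.snapshot(c);ims.append(im)
    bars(c,d,[(.561,.077)],.116);bars(c,d,[(.52,-.187)])
    P,u,v=world(c,d,np.ones_like(d,bool));x,y,z=P.T
    m=(np.hypot(x-.561,y-.076)<.045)&(z>.076)&(z<.092)
    if m.sum()>20:print(c,cv2.minAreaRect(P[m][:,:2].astype(np.float32)),np.median(z[m]))
    for q in("housing_a_center",):
        for r in bot.place_of(c,q):print(c,round(r["score"],2),np.round(r["at"],3))
cv2.imwrite("pics/end.png",cv2.resize(np.hstack(ims),(800,300)))
```

```text
t 10.55 p [0.414  0.0759 0.2211] yaw -1.621 F [-0.3  0.6 -0.1] M [-0.008  0.006  0.   ] gap 0.0856 j6 1.64
top bar [0.5605 0.0757] [0.0334 0.0097] ztop 0.1138 dir deg 33.9
top bar [ 0.5198 -0.1866] [0.0101 0.0347] ztop 0.1188 dir deg 178.5
top ((0.5587326884269714, 0.07603102922439575), (0.05034870281815529, 0.050647538155317307), 89.64329528808594) 0.08185043858812646
top 0.59 [0.559 0.079 0.043]
wrist bar [0.5594 0.0748] [0.0346 0.0105] ztop 0.1151 dir deg 35.0
wrist ((0.5592052936553955, 0.07503843307495117), (0.04988417401909828, 0.050339486449956894), 89.70074462890625) 0.08314827425750815
```

View pics/end.png

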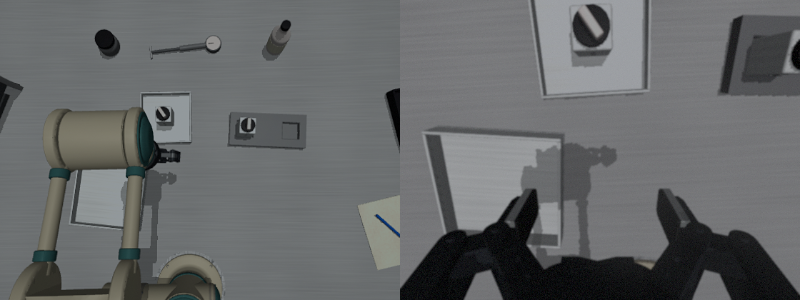

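The final picture shows the housing upright in the small tray, at (165,115) in the left half and (590,30) in the right. Its bar is still turned. The other housing stands in its pocket at (247,126), and the gripper is clear.

```bash
python3 -c "
from workcell import bot
print(bot.close_job())"
```

```text
the job is handed in; nothing more can be done
None
```

The loose-capped housing now stands in the small tray with its cap left turned, and the job is handed in. No verdict was reported.

- **Finding the loose cap:** I tested the far housing (y ≈ -0.338) first. Its cap turned about 0.65 rad with almost no torque, and its bar moved to about 35° while the block stayed square. I never twisted the other cap.
- **Moving the housing:** I gripped it by the body, lifted it over and lowered it until it touched the tray floor at about 9 N. Then I let go and backed off.
- **Last checks, tray housing:** It stands at about (0.560, 0.076), within a few millimetres of the tray's centre. It is upright, with its top at about 83 mm, and the bar is still at about 34–35°.
- **Last checks, tight housing:** It is still in its pocket, with its bar at 178.5° and its position changed by under 2 mm.
- **Robot and time:** The gripper is clear of everything, and the run took about 10.6 s of the 64 s allowed.
- **A miss:** In the last look, the detection network reported only the housing in the tray, so the rack housing's position comes from the top camera's depth and the picture alone. No checks failed or disagreed.

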